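Open the jar whose thread may run either way and put in the desiccant

ROBOT

A 6-joint arm with a two-finger parallel gripper is mounted at the origin on the work surface. World frame = base frame: x ahead of the robot, y to its left, z up, the work surface at z = 0. Lengths are in m, angles in degrees, forces in N, time in s.
With the tool pointing down it reaches from about 0.4 to 0.825 m from the base axis. Payload 7 kg.
Tool frame: the origin (TCP) lies at the very end of the fingers, on their centre line; the grasp point (between the pads) lies 19 mm behind it; x points along the fingers, z is the direction in which the jaws open and shut, and the axes are right-handed (so a half turn about x gives the same grasp; the last joint's range is limited). The gripper opens to 88 mm and grips with 3 to 60 N. Pads are 19 mm wide; open, the fingers measure 130 mm over their backs; the gripper's body (78 mm by 193 mm) begins 47 mm behind the grasp point.
Start: joints at [91.736, 20.546, 0.682, 0, -70.136, -16.507], TCP at [0.172, 0.653, 0.227] pointing down, gripper open.
Joint ranges: [-176.03, 176.03], [-82.01, 121.73], [-58.28, 71.71], [-173.87, 95.51], [-174.79, -0.11], [-173.66, 173.66]. Speed limits (degrees/s): [136.94, 136.94, 172.46, 180, 180, 180].

INTERFACE

Orientations are given as [roll, pitch, yaw] about the fixed x, y, z axes, in that order (R = Rz(yaw) Ry(pitch) Rx(roll)).
In Python, from plant import sensors, cams, workorder gives the robot as it stands. The module is installed in compiled form; this text tells all that it offers.
- The arm moves only by the shell command python3 -m handwheel 'ROWS' [OPENING] [FORCE]. ROWS is JSON, one flat list of numbers, 4 for each row, row after row: the shift along the tool's x, y, z in cm, then the turn about the tool's x in degrees. A call has exactly 10 rows; each row is the pose to reach, as a shift and turn from the pose commanded when the call began, along the tool's axes at that moment; what a row does not reach only later rows make up. A row lasts 1/8 s, in which the tool goes at most 62.5 mm and 10.7 degrees, less where a joint would pass 70% of its speed; a pose out of reach is approached as far as the arm can. A call with a gripper value outside its range is refused whole. OPENING is the finger opening in cm, from 0 to 8.76, set as the call begins (- or left out, the last holds). The fingers move at their own pace and stop on an object; FORCE is the grip in N (left out, the last holds). Time passes only in rows, so rows that repeat a pose let the fingers close, or fill a call up. It gives the time, the measured TCP pose, the force and the opening at its end, in the units of the state.
- sensors.get_state(): the state, without advancing time (a new reading comes with each control period).
- cams.capture(name): name is "scene" or "top" or "wrist"; returns a dict with "image" (420x560x3 uint8, red, green, blue), "fov_y" (degrees; the focal length in pixels is half the picture's height over the tangent of half this angle, whatever the lens; pixels are square), "cx", "cy" (the principal point, pixels), "xyz" and "rotation" of the camera in the world. Camera axes: x right, y down, z forward; pixel columns grow to the right and rows downward; lengths in m; the calibration is good to about 2 mm. A picture is of the moment at which its call begins. There is no depth.
- workorder.close_job(): hands the job in, once; it reports no verdict.
The state is a dict: "time_s": time; "joints": joint angles; "qd": joint speeds; "joint_torque": joint torques, N m; "tcp_pos": TCP position; "eef_rot": TCP orientation; "contact_force": force on the tool from outside, world axes, zero at the start; "moment": the same for the moment, N m; "gripper_width": finger opening in m.
Only numpy, scipy, OpenCV 4.12 (cv2) and the standard library are available. Lean on these libraries where they do the work, as an engineer would, in place of code of your own. Each camera call takes 0.05 s, during which the arm holds its last target.

TASK

The jar in the holder is about to be refilled: unscrew its lid, lay the lid flat on the white shelf, and put the small grey desiccant canister into the jar. Some of these jars have a left-hand thread and nothing on the lid tells you which, so feel which way it gives and do not force it tighter. Leave the other containers standing where they are.

Things in the scene. Friction and masses are not known exactly. Their poses are not given: they have to be found in the camera images.
- jar: Squat amber glass jar, 91 mm across, 80 mm high to its rim, in any of four places in the row. A low black holder (104 mm across, 16 mm high, two screw ears reaching 77 mm from the axis) clamps it to the shelf: it cannot move or turn. Origin: centre of its underside, on the shelf (18 mm above the work surface); z up.
- jar_mouth (a point): Centre of the jar's mouth, level with the rim, 80 mm above the jar's origin. The mouth is 63 mm wide, the neck 24 mm deep; below it the jar is 82 mm wide inside, down to its 5 mm thick floor.
- jar_thread (a point): Point on the jar's axis at the height of its three short threads (68 mm above the jar's origin), hidden under the lid. They are right-handed (the lid opens counter-clockwise seen from above) or left-handed (opens clockwise), at random. The wrong way it gives 5 to 8 degrees, then stiffens, to about 1 N m at 12 degrees; the right way it turns freely (under 0.3 N m).
- lid: White plastic screw lid, 89 mm across, about 60 g. Origin: centre of the skirt's lower edge, z up along the screw axis; the flat deck is 22 mm above it. Closed, its origin is 61 mm above the jar's. Turned 35 to 80 degrees the right way (55 is best) it lifts straight off; before that its lugs hold it down, and near 85 degrees it comes to a stop.
- lid_grip (a point): Middle of the grip bar on the lid's deck, 34 mm above the lid's origin. The bar is 56 mm long (along x of the lid), 14 mm thick (along y) and 22 mm high (22 to 44 mm above the lid's origin).
- canister: Plain grey plastic desiccant canister, a closed cylinder 24 mm across and 40 mm high, 14 g, standing on the shelf in front of the row of containers. Origin: centre of its underside, z up along its axis.
- canister_mid (a point): Centre of the canister, 20 mm from either end.
- shelf: White melamine shelf board, 480 mm deep (x) and 1000 mm wide (y), 18 mm thick, lying on the work surface. Origin: centre of its underside. Its front edge lies 370 mm from the robot's axis; a white cabinet with a small swing door, 148 mm high, stands on it with its front 690 mm from the robot's axis. The strip in front of the row of containers is free but for the canister.
- tub: Bystander: tall white vitamin tub, 76 mm across, 124 mm high. Origin: centre of its underside.
- pill_bottle: Bystander: teal pill bottle with white flip cap, 48 mm across, 86 mm high. Origin: centre of its underside.
- tin: Bystander: round steel tin, 75 mm across, 54 mm high. Origin: centre of its underside.
There are look-alikes about, which are no part of the job. Several things have the shape of the canister; the one meant has the colours described above.

How it is judged:
By the outcome, as a careful person would: the job done as asked, in the order asked, and still so for the second after the job is handed in, with the robot touching nothing.
It also fails if it takes over 56 s, if anything falls off the work surface, if the arm or the gripper's body presses on something with over 40 N, if the wrist force passes 120 N, or if a joint passes its speed limit or range.

## Working session

There is one attempt and no reset: what is moved stays moved. The work goes in short steps, Python scripts to look and compute and a shell command to move; the robot and the scene stay as the last step left them, time stands still between calls to the robot, and variables do not carry over. Pictures are saved under pics/ and viewed, and the job is handed in when it is done.

```bash
mkdir -p pics; cat > h.py <<'E'
import numpy as np, cv2
from plant import sensors, cams
def cap(n,f):
    c=cams.capture(n); cv2.imwrite('pics/'+f,cv2.cvtColor(c['image'],cv2.COLOR_RGB2BGR)); return c
def ray(c,u,v,z):
    f=210/np.tan(np.radians(c['fov_y'])/2)
    R=np.array(c['rotation']);
    d=R@np.array([(u-c['cx'])/f,(v-c['cy'])/f,1]); p=np.array(c['xyz'])
    return p+d*(z-p[2])/d[2]
def proj(c,P):
    f=210/np.tan(np.radians(c['fov_y'])/2)
    q=np.array(c['rotation']).T@(np.array(P)-c['xyz']); return q[0]/q[2]*f+c['cx'],q[1]/q[2]*f+c['cy']
E
python3 - <<'E'
from h import *
import pickle
for n in ["scene","top","wrist"]:
    c=cap(n,n+'0.png'); pickle.dump(c,open(n+'0.pkl','wb')); print(n,c['fov_y'],c['cx'],c['cy'],c['xyz'],np.round(c['rotation'],3).tolist())
print(sensors.get_state())
E
```

```text
scene 55.283246855598875 281.3058404525583 208.7264843748824 [0.84460495 0.60516007 0.54473219] [-121.337, -0.602, 147.662]
top 49.80039782760939 289.50902038088753 202.19078193672723 [ 0.29572263 -0.00719914  0.86670035] [-168.545, -0.278, -82.114]
wrist 66.7626150579819 282.5126784830635 207.91081606293355 [0.24629552 0.63353538 0.38382217] [163.58, -0.111, -104.741]
{'time_s': 0.15, 'joints': array([ 9.17356864e+01,  2.05797442e+01,  6.46720708e-01, -1.60771782e-02,
       -7.01359680e+01, -1.65079839e+01]), 'qd': array([ 0.01606764, -0.09707376,  0.03757797,  0.09237526, -0.10334426,
       -0.09531837]), 'joint_torque': array([-1.03629682e-03, -5.83273387e+01,  2.93295014e+01,  7.00117797e+00,
        8.86859576e-03, -1.04686369e-04]), 'tcp_pos': array([0.17202081, 0.65233144, 0.22586572]), 'eef_rot': array([   4.15147676,   89.92937169, -100.62629263]), 'contact_force': array([-0.45276289, -0.90989791, -0.1107734 ]), 'moment': array([ 0.01735048,  0.00546707, -0.03351788]), 'gripper_width': 0.08762710765706243}
```

View pics/scene0.png

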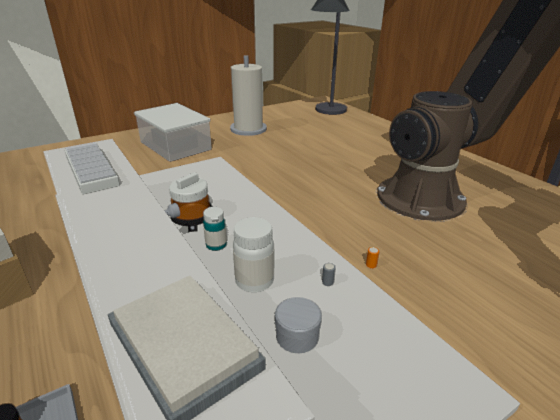

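View pics/top0.png

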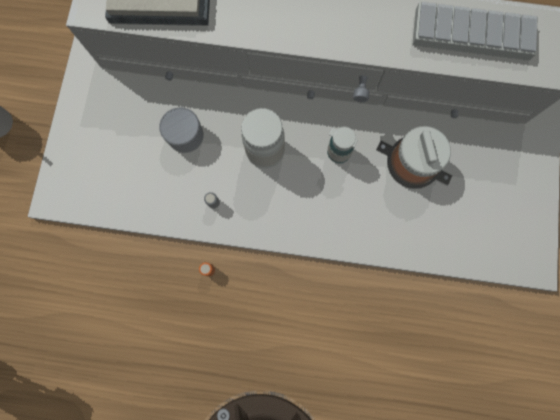

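View pics/wrist0.png

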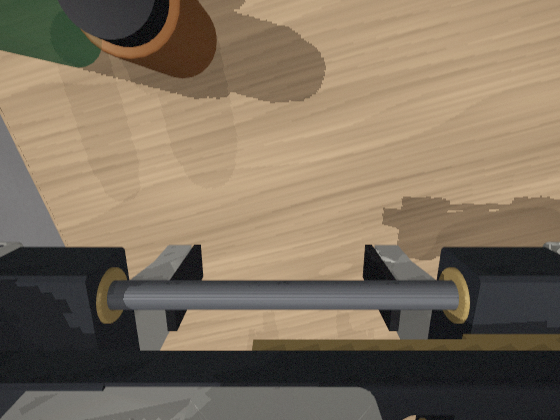

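The scene shows the jar with its lid near (188,190), the grey canister at (329,274), an orange look-alike at (373,258), the tin, tub and pill bottle. In the top view the lid is at about (424,148), the grip bar at (430,146) and the canister at (211,199). Next I'll zoom in.

```bash
cat > h.py <<'E'
import numpy as np, cv2, pickle
from scipy.spatial.transform import Rotation as Ro
from plant import sensors, cams
def cap(n,f):
    c=cams.capture(n); cv2.imwrite('pics/'+f,cv2.cvtColor(c['image'],cv2.COLOR_RGB2BGR)); return c
def RM(c): return Ro.from_euler('xyz',c['rotation'],degrees=True).as_matrix()
def F(c): return 210/np.tan(np.radians(c['fov_y'])/2)
def ray(c,u,v,z):
    d=RM(c)@np.array([(u-c['cx'])/F(c),(v-c['cy'])/F(c),1]); p=np.array(c['xyz'])
    return p+d*(z-p[2])/d[2]
def proj(c,P):
    q=RM(c).T@(np.array(P)-c['xyz']); return q[0]/q[2]*F(c)+c['cx'],q[1]/q[2]*F(c)+c['cy']
def crop(c,u0,v0,u1,v1,s,f):
    im=cv2.cvtColor(c['image'],cv2.COLOR_RGB2BGR)[v0:v1,u0:u1]
    cv2.imwrite('pics/'+f,cv2.resize(im,None,fx=s,fy=s,interpolation=cv2.INTER_CUBIC))
def tool(s):
    return Ro.from_euler('xyz',s['eef_rot'],degrees=True).as_matrix()
E
python3 - <<'E'
from h import *
t=pickle.load(open('top0.pkl','rb'));s=pickle.load(open('scene0.pkl','rb'))
crop(t,370,110,470,210,6,'a.png');crop(s,150,160,240,235,7,'b.png')
crop(t,180,175,240,215,10,'c.png')
print(ray(t,424,148,.101),ray(t,211,197,.058),ray(s,329,268,.058),ray(s,188,187,.101))
print(tool(sensors.get_state()).round(3))
E
```

```text
[ 0.57995095 -0.21225913  0.101     ] [0.44835528 0.15475273 0.058     ] [0.45072732 0.16037278 0.058     ] [ 0.58410764 -0.20296103  0.101     ]
[[-0.     0.967 -0.255]
 [-0.001 -0.255 -0.967]
 [-1.     0.     0.001]]
```

View pics/a.png

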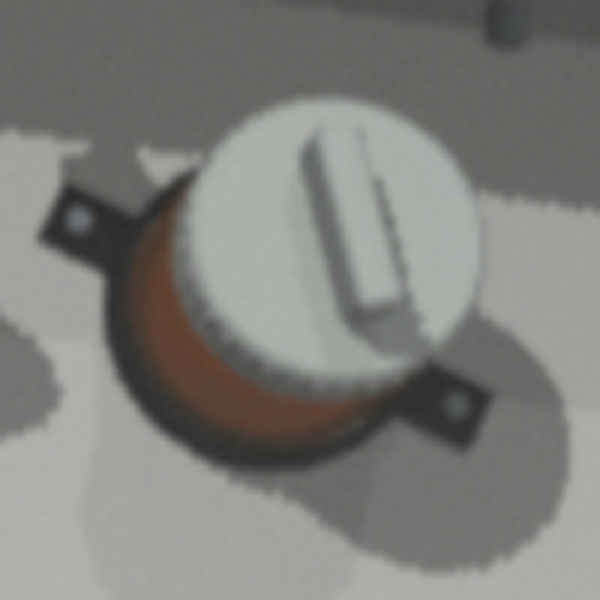

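View pics/b.png

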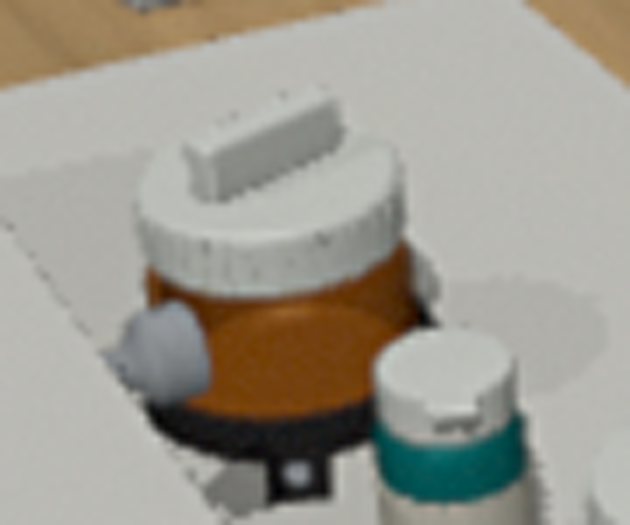

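View pics/c.png

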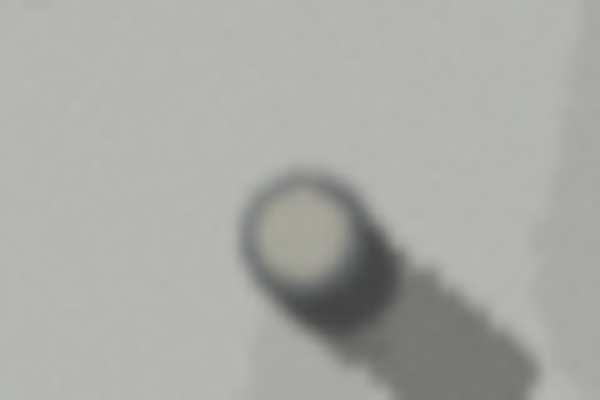

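```bash
python3 - <<'E'
from h import *
t=pickle.load(open('top0.pkl','rb'));s=pickle.load(open('scene0.pkl','rb'))
A=lambda u,v:(370+(u+.5)/6-.5,110+(v+.5)/6-.5)
B=lambda u,v:(150+(u+.5)/7-.5,160+(v+.5)/7-.5)
C=lambda u,v:(180+(u+.5)/10-.5,175+(v+.5)/10-.5)
print('deck',ray(t,*A(334,241),.101),'bar',ray(t,*A(362,214),.123),'holder',ray(t,*A(267,312),.03))
e=[ray(t,*A(*p),.123) for p in [(343,123),(381,304)]]; d=e[0]-e[1]; print('bar end',np.linalg.norm(d),np.degrees(np.arctan2(d[1],d[0])))
print('scene bar',ray(s,*B(264,126),.123))
e=[ray(s,*B(*p),.123) for p in [(195,152),(333,98)]]; d=e[0]-e[1]; print('bar end',np.linalg.norm(d),np.degrees(np.arctan2(d[1],d[0])))
print('can',ray(t,*C(300,232),.058),'width',ray(t,*C(242,232),.058)-ray(t,*C(362,232),.058))
print('scene can',ray(s,329,267,.058))
print('others tub',ray(t,262,130,.142),'pill',ray(t,343,137,.104),'tin',ray(t,180,128,.072),'knob',ray(t,361,92,.1),'cabfront top',ray(t,300,60,.166), ray(t,300,90,.018))
# deck predicted from scene
E
```

```text
deck [ 0.57702151 -0.21470991  0.101     ] bar [ 0.57815368 -0.2160942   0.123     ] holder [ 0.57634841 -0.21449259  0.03      ]
bar end 0.0549701146897413 15.806034405629848
scene bar [ 0.58164154 -0.20721606  0.123     ]
bar end 0.054819258864446115 14.592108293969329
can [0.44660896 0.15713281 0.058     ] width [-0.00302606  0.02168249  0.        ]
scene can [0.4489115 0.1580605 0.058    ]
others tub [0.55845242 0.07253336 0.142     ] pill [ 0.57924413 -0.06741307  0.104     ] tin [0.56659253 0.23113468 0.072     ] knob [ 0.6708533  -0.09039028  0.1       ] cabfront top [0.68187155 0.02497235 0.166     ] [0.69811783 0.02302725 0.018     ]
```

```bash
python3 -m handwheel '[0,3.8,4.6,9, 0,7.6,9.2,18, 0,11.4,13.8,27, 0,15.2,18.4,36, 0,19,23,45, 0,22.8,27.6,55, 0,26.6,32.2,65, 0,30.4,36.8,75, 0,34.2,41.4,85, 0,38,46,95]' 8.7 20
python3 - <<'E'
from h import *
s=sensors.get_state(); print(s['joints'].round(1),s['tcp_pos'].round(4)); T=tool(s); print(T.round(3))
print(T.T@(np.array([.575,-.215,.227])-s['tcp_pos']), np.degrees(np.arctan2(T[1,2],T[0,2])))
E
```

```text
time_s: 1.4
tcp_pos: [0.4226, 0.1092, 0.2269]
eef_rot: [-120.4, 89.9, 39.5]
contact_force: [1.8, 2.4, -0.6]
gripper_width: 0.0869
[ 40.6  -2.8 -27.6   0.  -65.1 -60.6] [0.4226 0.1092 0.2269]
[[ 0.001 -0.343 -0.939]
 [ 0.001 -0.939  0.343]
 [-1.    -0.001 -0.   ]]
[-2.27926929e-04  2.52256067e-01 -2.54346090e-01] 159.93691646186346
```

```bash
python3 -m handwheel '[0,3.5,-3.5,8, 0,7,-7,16, 0,10.5,-10.5,24, 0,14,-14,32, 0,17.5,-17.5,40, 0,21,-21,48, 0,25.2,-25.4,55, 0,25.2,-25.4,55, 0,25.2,-25.4,55, 0,25.2,-25.4,55]'
python3 - <<'E'
from h import *
c=cap('wrist','w1.png'); pickle.dump(c,open('w1.pkl','wb'))
s=sensors.get_state(); print(s['joints'].round(1),s['tcp_pos'].round(4)); T=tool(s); print(T.round(3)); print(c['xyz'],c['rotation'])
print(proj(c,[.577,-.215,.123]))
E
```

```text
time_s: 2.65
tcp_pos: [0.5757, -0.2112, 0.2267]
eef_rot: [-41.0, 90.0, 64.3]
contact_force: [-0.1, 0.4, 0.5]
gripper_width: 0.0869
[ -1.9  14.8  -7.5  -0.  -67.7 -72.8] [ 0.5759 -0.2111  0.227 ]
[[ 0.001 -0.964 -0.264]
 [ 0.    -0.264  0.964]
 [-1.    -0.001 -0.   ]]
[ 0.50284993 -0.23090502  0.38484718] [ 1.63682869e+02 -1.11019469e-02  1.05343142e+02]
(np.float64(277.44668308033704), np.float64(206.85764737707407))
```

View pics/w1.png

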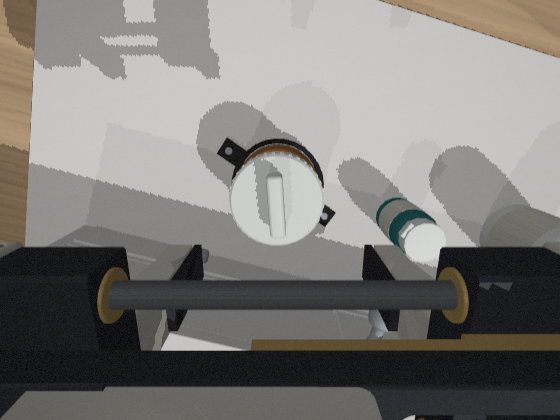

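```bash
python3 - <<'E'
from h import *
c=pickle.load(open('w1.pkl','rb'))
crop(c,220,130,340,250,5,'d.png')
E
```

```text
(no output)
```

View pics/d.png

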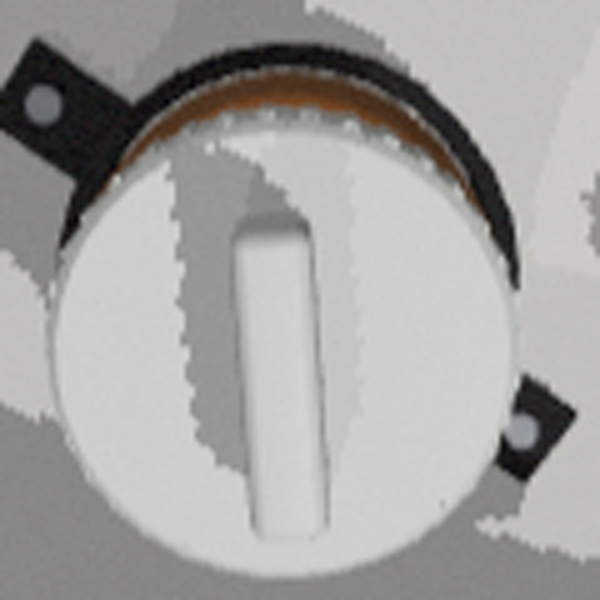

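```bash
python3 - <<'E'
from h import *
c=pickle.load(open('w1.pkl','rb'))
D=lambda u,v:(220+(u+.5)/5-.5,130+(v+.5)/5-.5)
a,b=ray(c,*D(272,237),.123),ray(c,*D(291,536),.123); m=(a+b)/2; d=b-a
print(m,np.linalg.norm(d),np.degrees(np.arctan2(d[1],d[0])))
print('deck',ray(c,*D(284,354),.101))
s=sensors.get_state();T=tool(s); print(T.T@(m-s['tcp_pos']),np.degrees(np.arctan2(T[1,2],T[0,2])))
E
```

```text
[ 0.57808066 -0.21603353  0.123     ] 0.053363887031201256 18.503377409820228
deck [ 0.57750328 -0.21620659  0.101     ]
[ 0.1039754  -0.00080331 -0.00531051] 105.32078790824335
```

```bash
python3 -m handwheel '[2,0,-0.5,-2, 5,0,-0.5,-2, 8,0,-0.5,-2, 10,0,-0.5,-2, 11,0,-0.5,-2, 11.8,0,-0.5,-2, 12.2,0,-0.5,-2, 12.2,0,-0.5,-2, 12.2,0,-0.5,-2, 12.2,0,-0.5,-2]'
python3 -m handwheel '[0,0,0,0, 0,0,0,0, 0,0,0,0, 0,0,0,0, 0,0,0,0, 0,0,0,0, 0,0,0,0, 0,0,0,0, 0,0,0,0, 0,0,0,0]' 0.8 20
python3 - <<'E'
from h import *
s=sensors.get_state(); print(s['joints'].round(1),s['tcp_pos'].round(4),s['contact_force'].round(2),s['moment'].round(3),s['gripper_width'])
E
```

```text
time_s: 3.95
tcp_pos: [0.5776, -0.217, 0.105]
eef_rot: [-111.4, 90.0, -4.1]
contact_force: [0.5, -0.5, -0.0]
gripper_width: 0.087
time_s: 5.2
tcp_pos: [0.5774, -0.2169, 0.1046]
eef_rot: [-147.8, 90.0, -40.6]
contact_force: [0.1, 0.6, 0.5]
gripper_width: 0.0138
[ -2.5  21.  -15.9   0.  -53.2 -70.3] [ 0.5774 -0.2169  0.1046] [0.13 0.62 0.46] [ 0.007 -0.202 -0.005] 0.013767636012515936
```

```bash
python3 -m handwheel '[0,0,0,0, 0,0,0,0, 0,0,0,-1, 0,0,0,-2, 0,0,0,-3, 0,0,0,-4, 0,0,0,-5, 0,0,0,-6, 0,0,0,-7, 0,0,0,-7]' 0.8 45
python3 - <<'E'
from h import *
for _ in range(2):
    s=sensors.get_state(); print(s['joints'].round(2),s['tcp_pos'].round(4),s['contact_force'].round(2),s['moment'].round(3),s['joint_torque'].round(2))
E
python3 -m handwheel '[0,0,0,-1, 0,0,0,-2, 0,0,0,-2, 0,0,0,-2, 0,0,0,-2, 0,0,0,-2, 0,0,0,-2, 0,0,0,-2, 0,0,0,-2, 0,0,0,-2]'
python3 - <<'E'
from h import *
s=sensors.get_state(); print(s['joints'].round(2),s['tcp_pos'].round(4),s['contact_force'].round(2),s['moment'].round(3),s['joint_torque'].round(2))
E
```

```text
time_s: 6.45
tcp_pos: [0.5774, -0.2169, 0.1046]
eef_rot: [-141.1, 90.0, -26.8]
contact_force: [0.0, -0.5, 0.1]
gripper_width: 0.0132
[ -2.47  20.96 -15.89   0.   -53.15 -63.29] [ 0.5774 -0.2169  0.1046] [ 0.   -0.53  0.15] [-0.086 -0.162 -0.069] [  0.31 -54.49  24.87   5.91  -0.12   0.26]
[ -2.47  20.96 -15.89   0.   -53.15 -63.29] [ 0.5774 -0.2169  0.1046] [ 0.   -0.53  0.15] [-0.086 -0.162 -0.069] [  0.31 -54.49  24.87   5.91  -0.12   0.26]
time_s: 7.7
tcp_pos: [0.5774, -0.2169, 0.1046]
eef_rot: [169.8, 90.0, -74.0]
contact_force: [1.3, -1.4, -1.0]
gripper_width: 0.0135
[-2.470e+00  2.096e+01 -1.589e+01  1.000e-02 -5.315e+01 -6.130e+01] [ 0.5774 -0.2169  0.1046] [ 1.3  -1.41 -0.96] [-0.713 -0.434 -0.406] [  1.58 -54.97  24.79   5.67  -0.36   0.47]
```

```bash
python3 -m handwheel '[0,0,0,3, 0,0,0,6, 0,0,0,9, 0,0,0,11, 0,0,0,13, 0,0,0,15, 0,0,0,17, 0,0,0,18, 0,0,0,18, 0,0,0,18]'
python3 - <<'E'
from h import *
s=sensors.get_state(); print(s['joints'].round(2),s['tcp_pos'].round(4),s['contact_force'].round(2),s['moment'].round(3),s['joint_torque'].round(2))
E
python3 -m handwheel '[0,0,0,1, 0,0,0,2, 0,0,0,3, 0,0,0,3, 0,0,0,3, 0,0,0,3, 0,0,0,3, 0,0,0,3, 0,0,0,3, 0,0,0,3]'
python3 - <<'E'
from h import *
s=sensors.get_state(); print(s['joints'].round(2),s['tcp_pos'].round(4),s['contact_force'].round(2),s['moment'].round(3),s['joint_torque'].round(2))
E
```

```text
time_s: 8.95
tcp_pos: [0.5774, -0.2169, 0.1046]
eef_rot: [-116.7, 90.0, -18.4]
contact_force: [-0.2, -0.0, -0.9]
gripper_width: 0.0139
[ -2.47  20.96 -15.89   0.   -53.16 -79.28] [ 0.5774 -0.2169  0.1046] [-0.16 -0.02 -0.93] [ 0.086 -0.117 -0.047] [ 2.000e-02 -5.444e+01  2.495e+01  5.960e+00 -6.000e-02 -0.000e+00]
time_s: 10.2
tcp_pos: [0.5773, -0.2169, 0.1045]
eef_rot: [84.7, 90.0, 180.0]
contact_force: [-0.1, 0.1, 0.7]
gripper_width: 0.0135
[ -2.47  20.96 -15.89   0.   -53.16 -82.3 ] [ 0.5773 -0.2169  0.1045] [-0.08  0.09  0.73] [ 0.036 -0.181  0.022] [  0.   -54.45  24.94   5.96  -0.08   0.  ]
```

Counter-clockwise stiffened (about 0.4 N m at 9°). Clockwise is free at 12° past closed, so this is a left-hand thread. I'll keep turning clockwise to 55°.

```bash
python3 -m handwheel '[0,0,0,5, 0,0,0,10, 0,0,0,15, 0,0,0,20, 0,0,0,25, 0,0,0,30, 0,0,0,35, 0,0,0,39, 0,0,0,43, 0,0,0,43]'
python3 - <<'E'
from h import *
s=sensors.get_state(); print(s['joints'].round(2),s['tcp_pos'].round(4),s['contact_force'].round(2),s['moment'].round(3),s['joint_torque'].round(2))
c=cap('top','t1.png'); crop(c,370,110,470,210,6,'e.png')
E
```

```text
time_s: 11.45
tcp_pos: [0.5774, -0.2166, 0.1046]
eef_rot: [3.3, 90.0, 55.5]
contact_force: [0.2, 1.9, -0.1]
gripper_width: 0.0136
[-2.4600e+00  2.0950e+01 -1.5880e+01 -2.0000e-02 -5.3160e+01 -1.2527e+02] [ 0.5774 -0.2166  0.1046] [ 0.16  1.89 -0.1 ] [ 0.761 -0.277 -0.003] [ -1.16 -54.15  24.68   6.46  -0.16  -0.55]
```

View pics/t1.png

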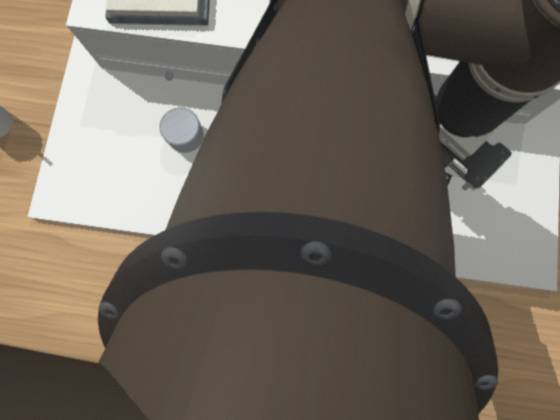

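```bash
python3 - <<'E'
from h import *
c=cap('scene','s1.png'); crop(c,130,130,260,240,6,'f.png')
s=sensors.get_state(); print(s['moment'].round(3),s['joint_torque'].round(2))
c=cap('wrist','w2.png')
E
```

```text
[ 0.999 -0.207 -0.027] [-1.510e+00 -5.394e+01  2.467e+01  6.630e+00 -6.000e-02 -2.000e-02]
```

View pics/f.png

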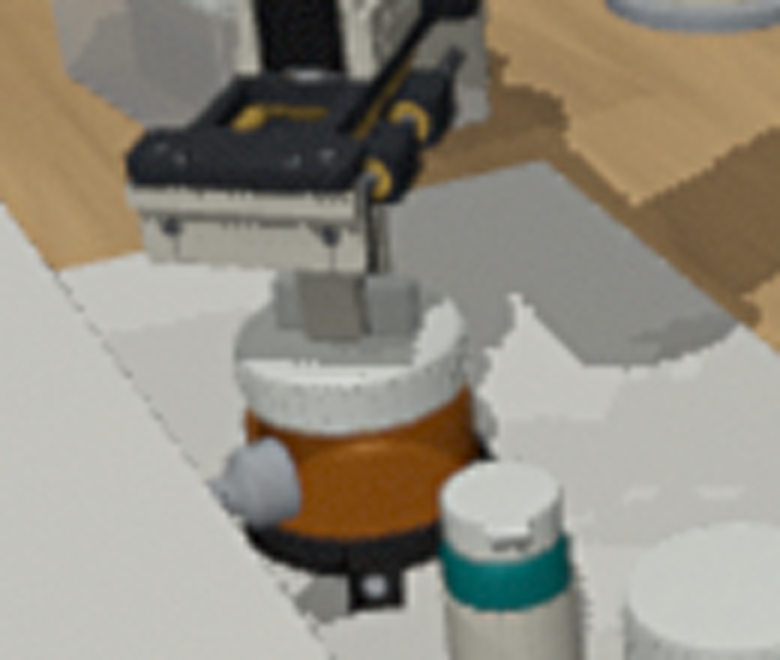

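View pics/w2.png

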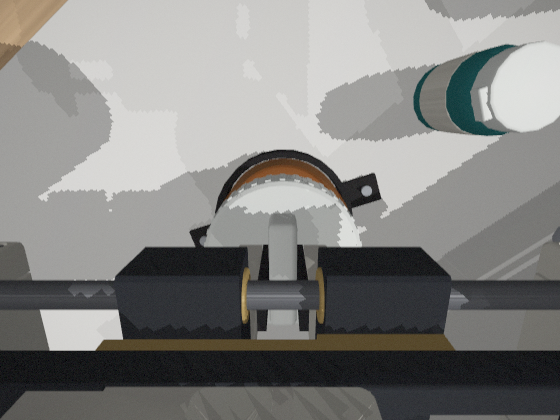

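```bash
python3 -m handwheel '[-0.2,0,0,0, -0.4,0,0,0, -0.7,0,0,0, -1,0,0,0, -1.5,0,0,0, -2,0,0,0, -2.5,0,0,0, -3,0,0,0, -3.5,0,0,0, -3.5,0,0,0]'
python3 - <<'E'
from h import *
s=sensors.get_state(); print(s['tcp_pos'].round(4),s['contact_force'].round(2),s['moment'].round(3))
c=cap('scene','s2.png'); crop(c,130,100,260,240,5,'g.png')
T=tool(s); print(T.round(3)); print(T.T@(np.array([.445,-.10,.14])-s['tcp_pos']))
E
```

```text
time_s: 12.85
tcp_pos: [0.5777, -0.2171, 0.1402]
eef_rot: [-66.0, 89.9, -13.8]
contact_force: [-1.5, -0.6, -0.6]
gripper_width: 0.0138
[ 0.5777 -0.2171  0.1402] [-1.52 -0.63 -0.56] [-0.04  -0.185 -0.019]
[[ 0.001 -0.79   0.612]
 [-0.     0.612  0.79 ]
 [-1.    -0.001  0.   ]]
[2.80401940e-05 1.76558202e-01 1.12771892e-02]
```

View pics/g.png

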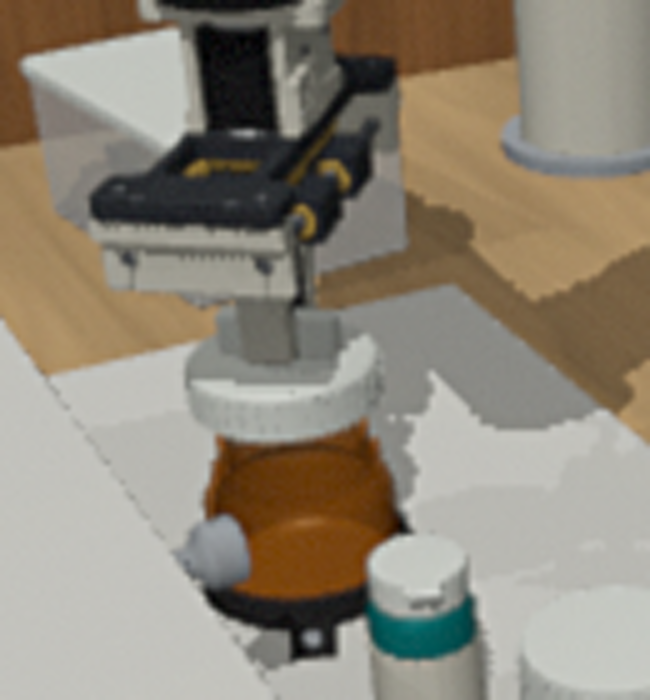

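```bash
python3 -m handwheel '[-0.5,3,0,0, -0.5,6,0,0, -0.5,10,0.5,0, -0.5,14,1,0, -0.5,17.6,1.1,0, 2,17.6,1.1,0, 4,17.6,1.1,0, 6,17.6,1.1,0, 8,17.6,1.1,0, 8,17.6,1.1,0]'
python3 -m handwheel '[0.5,0,0,0, 0.9,0,0,0, 1.1,0,0,0, 1.3,0,0,0, 1.4,0,0,0, 1.5,0,0,0, 1.5,0,0,0, 1.5,0,0,0, 1.5,0,0,0, 1.5,0,0,0]'
python3 - <<'E'
from h import *
s=sensors.get_state(); print(s['joints'].round(1),s['tcp_pos'].round(4),s['contact_force'].round(2),s['moment'].round(3))
c=cap('scene','s3.png')
E
```

```text
time_s: 14.15
tcp_pos: [0.4438, -0.1006, 0.0584]
eef_rot: [138.2, 89.8, -169.6]
contact_force: [0.2, -0.4, 0.1]
gripper_width: 0.0139
time_s: 15.4
tcp_pos: [0.445, -0.1004, 0.0446]
eef_rot: [-25.6, 90.0, 26.6]
contact_force: [0.6, -0.2, -0.2]
gripper_width: 0.0136
[  12.1   12.2  -39.6   -0.   -38.2 -139.9] [ 0.445  -0.1004  0.0446] [ 0.65 -0.2  -0.18] [ 0.03  -0.113  0.022]
```

View pics/s3.png

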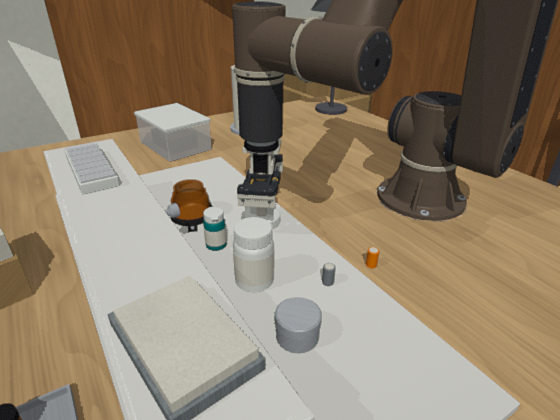

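Jar open; lid held just above the shelf near (262,213). I'm lowering it the last millimetres.

```bash
python3 -m handwheel '[0.05,0,0,0, 0.1,0,0,0, 0.1,0,0,0, 0.15,0,0,0, 0.15,0,0,0, 0.2,0,0,0, 0.2,0,0,0, 0.2,0,0,0, 0.2,0,0,0, 0.2,0,0,0]'
```

```text
time_s: 16.7
tcp_pos: [0.445, -0.1004, 0.0435]
eef_rot: [-77.6, 90.0, -25.4]
contact_force: [-5.1, 1.6, 13.5]
gripper_width: 0.0135
```

```bash
python3 -m handwheel '[0,0,0,0, 0,0,0,0, 0,0,0,0, 0,0,0,0, -0.5,0,0,0, -1.5,0,0,0, -4,0,0,0, -8,0,0,0, -12,0,0,0, -16,0,0,0]' 8.7 20
python3 - <<'E'
from h import *
s=sensors.get_state(); T=tool(s);print(s['joints'].round(1),s['tcp_pos'].round(4));print(T.round(3))
c=cap('wrist','w3.png'); print((T.T@(np.array([.447,.1575,.2])-s['tcp_pos'])).round(4))
E
```

```text
time_s: 17.95
tcp_pos: [0.4448, -0.1005, 0.2048]
eef_rot: [-42.4, 89.9, 9.8]
contact_force: [0.7, -0.3, -0.4]
gripper_width: 0.087
[  12.2    0.4  -27.6    0.   -62.  -139.9] [ 0.4448 -0.1005  0.2048]
[[ 0.001 -0.79   0.612]
 [ 0.     0.612  0.79 ]
 [-1.    -0.001  0.001]]
[0.0049 0.1562 0.2053]
```

View pics/w3.png

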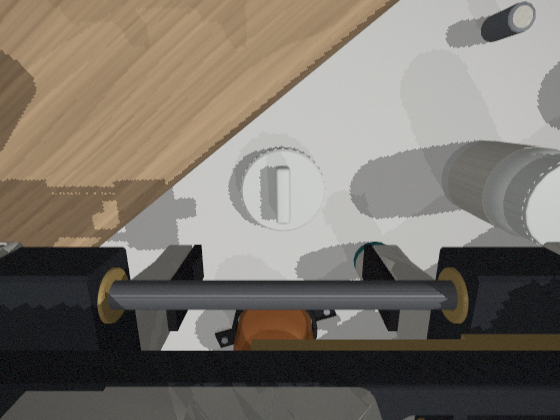

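```bash
python3 -m handwheel '[0,2.6,3.4,-6, 0,5.2,6.8,-12, 0,7.8,10.2,-18, 0,10.4,13.6,-25, 0,13,17.1,-32, 0,15.6,20.5,-38, 0,15.6,20.5,-38, 0,15.6,20.5,-38, 0,15.6,20.5,-38, 0,15.6,20.5,-38]' 6
python3 - <<'E'
from h import *
s=sensors.get_state(); T=tool(s);print(s['joints'].round(1),s['tcp_pos'].round(4));print(T.round(3))
c=cap('wrist','w4.png'); pickle.dump(c,open('w4.pkl','wb'));print(proj(c,[.447,.1575,.058]))
crop(c,220,130,340,250,5,'i.png')
c=cap('top','t4.png')
E
```

```text
time_s: 19.25
tcp_pos: [0.4473, 0.1564, 0.2027]
eef_rot: [-46.4, 90.0, 43.7]
contact_force: [-0.1, -0.2, -0.0]
gripper_width: 0.0598
[  43.2    2.3  -25.9   -0.   -61.8 -133. ] [0.4473 0.1564 0.2027]
[[ 0.    -1.    -0.003]
 [ 0.    -0.003  1.   ]
 [-1.    -0.     0.   ]]
(np.float64(283.10809064400235), np.float64(194.86603002768476))
```

View pics/w4.png

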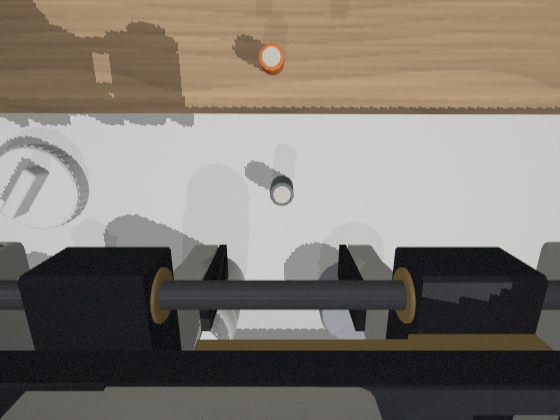

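View pics/i.png

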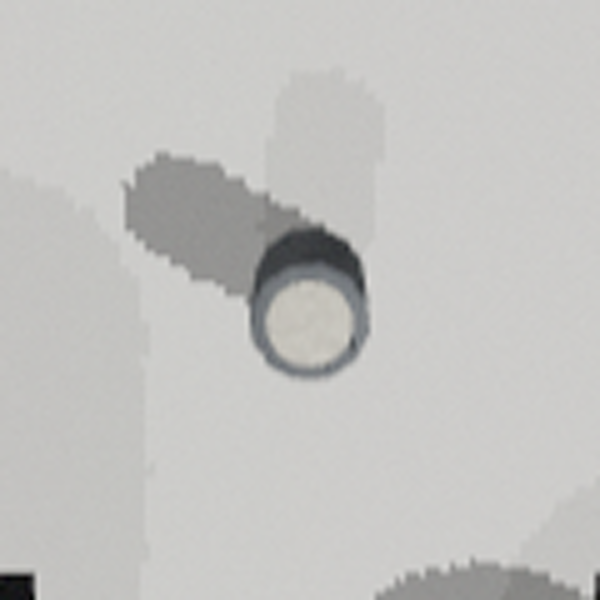

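View pics/t4.png

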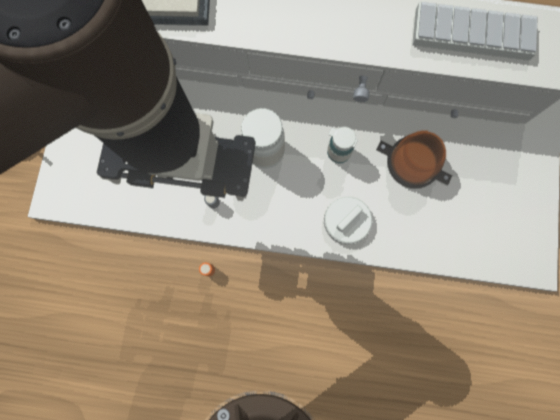

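```bash
python3 - <<'E'
from h import *
c=pickle.load(open('w4.pkl','rb'));s=sensors.get_state();T=tool(s)
p=ray(c,281.9,193.9,.058);print(p,T.T@(p-s['tcp_pos']))
E
```

```text
[0.44603162 0.15631553 0.058     ] [ 0.1447007   0.00131689 -0.0003583 ]
```

```bash
python3 -m handwheel '[3,0.1,0,0, 7,0.1,0,0, 11,0.1,0,0, 13.5,0.1,0,0, 15,0.1,0,0, 15.7,0.1,0,0, 16,0.1,0,0, 16,0.1,0,0, 16,0.1,0,0, 16,0.1,0,0]'
python3 -m handwheel '[0,0,0,0, 0,0,0,0, 0,0,0,0, 0,0,0,0, 0,0,0,0, 0,0,0,0, -1,0,0,0, -2,0,0,0, -4,0,0,0, -6,0,0,0]' 1.8 12
python3 - <<'E'
from h import *
s=sensors.get_state(); T=tool(s);print(s['joints'].round(1),s['tcp_pos'].round(4));print((T.T@(np.array([.577,-.216,.2])-s['tcp_pos'])).round(4))
c=cap('wrist','w5.png')
E
```

```text
time_s: 20.6
tcp_pos: [0.4464, 0.1574, 0.043]
eef_rot: [-48.3, 89.9, 41.9]
contact_force: [-0.7, 0.0, -0.6]
gripper_width: 0.06
time_s: 21.85
tcp_pos: [0.4463, 0.1572, 0.1039]
eef_rot: [-54.0, 90.0, 36.2]
contact_force: [-0.2, 0.3, 0.3]
gripper_width: 0.0233
[  43.3    8.5  -33.7    0.   -47.7 -133.1] [0.4463 0.1572 0.1039]
[-0.0961 -0.1292 -0.3737]
```

View pics/w5.png

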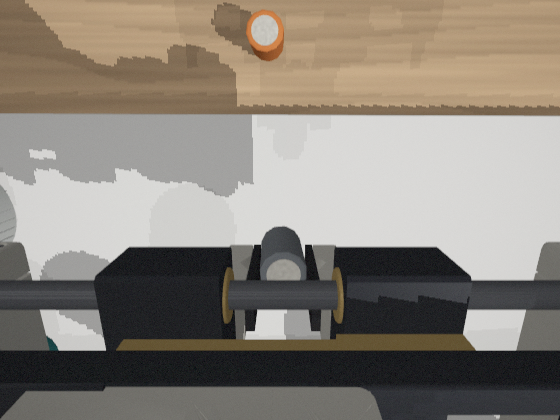

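```bash
python3 -m handwheel '[-4.8,0,0,0, -9.6,-1,-3,0, -9.6,-3,-9,0, -9.6,-5,-14.5,0, -9.6,-7,-20,0, -9.6,-8.8,-25.5,0, -9.6,-10.5,-30.5,0, -9.6,-12,-35,0, -9.6,-12.9,-37.4,0, -9.6,-12.9,-37.4,0]'
python3 - <<'E'
from h import *
s=sensors.get_state(); T=tool(s);print(s['joints'].round(1),s['tcp_pos'].round(4),s['gripper_width']);print((T.T@(np.array([.5775,-.2163,.105])-s['tcp_pos'])).round(4))
c=cap('wrist','w6.png'); pickle.dump(c,open('w6.pkl','wb')); print(proj(c,[.5775,-.2163,.098]),[proj(c,[.5775+.0315*a,-.2163+.0315*b,.098]) for a,b in [(1,0),(-1,0),(0,1),(0,-1)]])
E
```

```text
time_s: 23.15
tcp_pos: [0.5767, -0.218, 0.1984]
eef_rot: [100.8, 90.0, -169.1]
contact_force: [-0.2, -0.1, -1.1]
gripper_width: 0.0236
[ -2.6  16.2  -9.4   0.  -64.5 -87.3] [ 0.5767 -0.218   0.1984] 0.023630271437077643
[ 0.0934 -0.0008  0.0017]
(np.float64(283.97863034905276), np.float64(208.73964642660457)) [(np.float64(283.8575504602831), np.float64(243.32653128516083)), (np.float64(284.1079132641279), np.float64(171.8095390130692)), (np.float64(321.2183926586238), np.float64(208.81632365091525)), (np.float64(246.7360495874529), np.float64(208.66296339905918))]
```

View pics/w6.png

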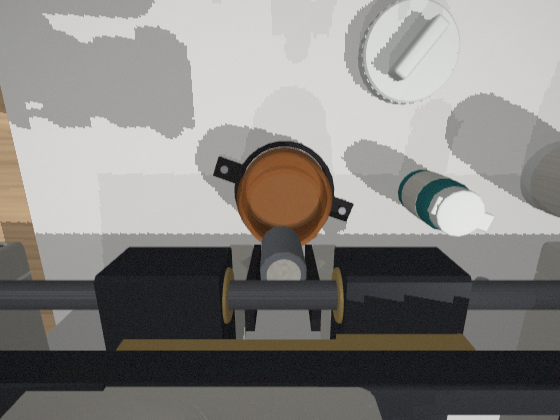

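```bash
python3 -m handwheel '[2,0,0.2,0, 4,0,0.2,0, 5.5,0,0.2,0, 6.7,0,0.2,0, 7.7,0,0.2,0, 8.5,0,0.2,0, 9,0,0.2,0, 9.2,0,0.2,0, 9.2,0,0.2,0, 9.2,0,0.2,0]'
python3 - <<'E'
from h import *
c=cap('scene','s7.png'); crop(c,130,100,260,240,5,'j.png')
s=sensors.get_state();print(s['tcp_pos'],s['contact_force'])
E
```

```text
time_s: 24.45
tcp_pos: [0.577, -0.2144, 0.1069]
eef_rot: [-100.4, 90.0, -10.2]
contact_force: [-0.1, 0.5, 0.2]
gripper_width: 0.0237
[ 0.57690951 -0.21434046  0.1068906 ] [-0.1858192  -0.79993924 -0.64481718]
```

View pics/j.png

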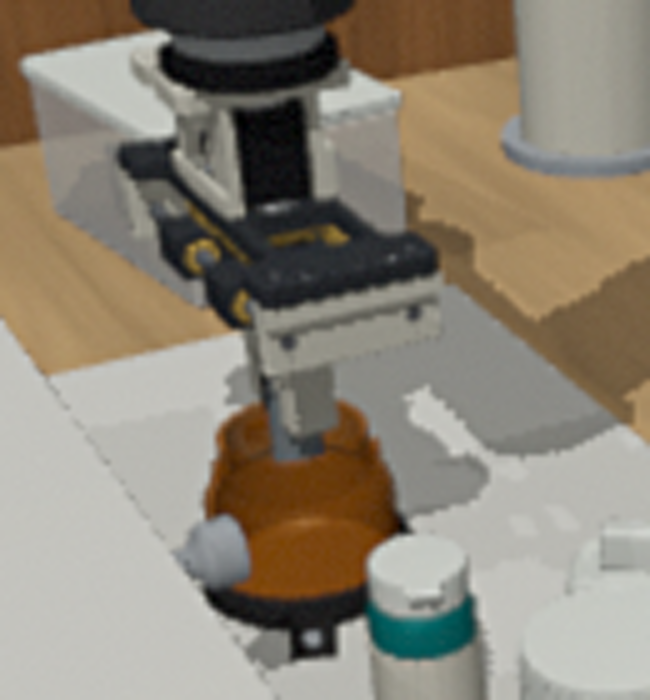

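Canister (crop ~(295,440)) is in the mouth. Next I'll release it and rise.

```bash
python3 -m handwheel '[0,0,0,0, 0,0,0,0, 0,0,0,0, 0,0,0,0, 0,0,0,0, 0,0,0,0, -1,0,0,0, -3,0,0,0, -6,0,0,0, -10,0,0,0]' 4
python3 -m handwheel '[-2,2,0,0, -3,5,0,0, -3,8,0,0, -3,11,0,0, -3,14,0,0, -3,14,0,0, -3,14,0,0, -3,14,0,0, -3,14,0,0, -3,14,0,0]'
python3 - <<'E'
from h import *
for n in ['scene','top','wrist']:
    c=cap(n,n+'8.png')
    if n=='scene': crop(c,130,130,260,240,6,'k.png')
E
```

```text
time_s: 25.75
tcp_pos: [0.5762, -0.2143, 0.2076]
eef_rot: [85.8, 89.9, 176.0]
contact_force: [0.8, 0.3, -0.3]
gripper_width: 0.0399
time_s: 27.0
tcp_pos: [0.4369, -0.2148, 0.2363]
eef_rot: [88.4, 90.0, 178.6]
contact_force: [-0.5, 0.7, -0.0]
gripper_width: 0.04
```

View pics/k.png

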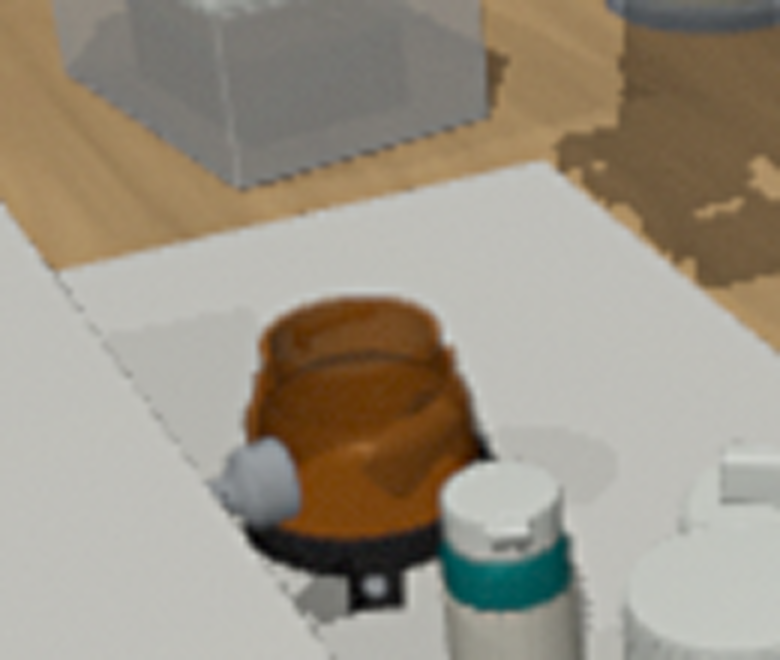

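View pics/wrist8.png

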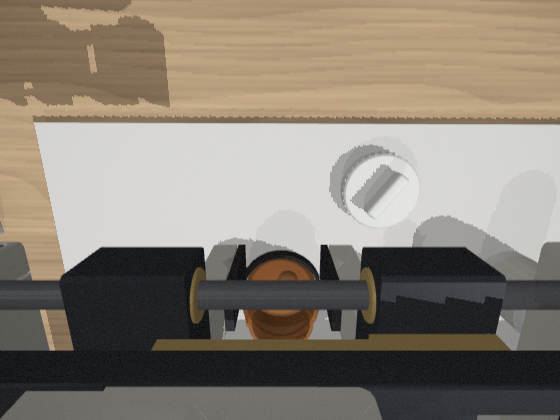

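View pics/scene8.png

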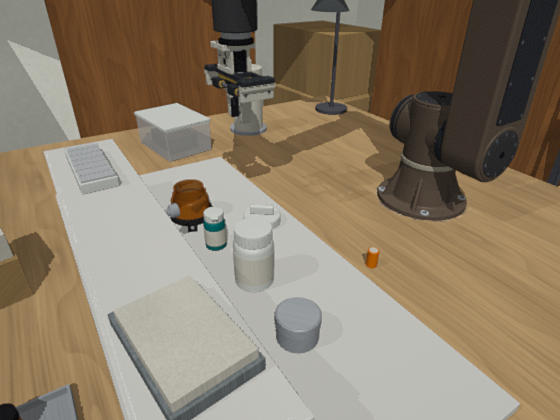

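The canister shows through the amber glass at crop (410,440), lying inside the jar. The lid is flat on the shelf at scene (262,215), and the other containers have not moved. I'm handing in.

```bash
python3 -c "
from plant import workorder; print(workorder.close_job())"
```

```text
the job is handed in; nothing more can be done
None
```

The lid is off and lying flat on the shelf, and the grey canister is inside the jar. I handed the job in at about 27 s, with the gripper clear of everything.

- **Thread:** it is left-handed. Counter-clockwise, the moment rose from about 0.07 to 0.4 N m by 9°, so I stopped there and reversed. Clockwise it turned freely to 55° and lifted straight off.
- **Lid:** it is in the free strip at about (0.445, -0.10). It was pressed down with about 13 N before release.
- **Canister:** I released it in the mouth, and it dropped about 50 mm. The last picture shows it through the glass, wholly inside the jar. It came to rest lying or leaning rather than upright.
- **Other containers:** the tub, pill bottle and tin, and the orange look-alike, show no change in the last scene picture.

**Checks that disagreed:** the scene camera put the lid about 9 mm from where the top and wrist cameras did. I used those two, which agreed to about 1 mm. The measured bar angle also varied between cameras, from 14.6° to 18.5°, and I aligned the gripper to about 17°. At 55° the sideways moment reached 1 N m, but it fell back to nearly nothing once the lid was lifted.

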